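# Seat the juicer's pusher and hold the dial on its sprung third step

### The arm

A 7-joint arm with a two-finger parallel gripper is mounted at the origin on the work surface. World frame = base frame: x ahead of the robot, y to its left, z up, the work surface at z = 0. Lengths are in m, angles in rad, forces in N, time in s.
With the tool pointing down it reaches from about 0.4 to 0.9 m from the base axis. Payload 5.5 kg.
Tool frame: the origin (TCP) lies on the centre line of the jaws, within the pads' length; the fingertips stand 22 mm ahead of it and the grasp point (between the pads) lies 3 mm ahead of it; z points along the fingers, y is the line along which they close (so a half turn about z gives the same grasp; the last joint's range is limited). The gripper opens to 85 mm and grips with 20 to 120 N. Pads are 22 mm wide; open, the fingers measure 114 mm over their backs; the gripper's body (76 mm by 85 mm) begins 54 mm behind the grasp point. The pads swing forward as they close: fully open they stand 13 mm farther back than shut.
Start: joints at [0.263, 0.501, -0.427, 1.55, 0.221, 1.138, -0.21], TCP at [0.65, 0, 0.221] pointing down, gripper open.
Joint ranges: [-2.88, 2.88], [-0.31, 2.03], [-1.54, 1.56], [0.2, 2.42], [-1.41, 4.55], [0.19, 2.02], [-2.57, 2.57]. Speed limits (rad/s): [2.57, 2.57, 3.14, 3.14, 3.14, 3.14, 3.14].

### API

Orientations are given as a unit quaternion [w, x, y, z].
In Python, from cell import manip, planner, imaging gives the robot as it stands. Calls block until the motion is done:
- manip.move_to(position, orientation): joint-space move of the TCP to a pose.
- manip.servo_line(position, frame=None, rate=0.15, max_force=None): straight line of the TCP; frame=None keeps the orientation; rate is the mean speed in m/s. With max_force (N) it stops when the force on the tool has changed by that much, and returns True; else False.
- manip.goto_joints(angles): joint-space move.
- manip.grip(opening): finger opening in m; the grip force is fixed at half the most; returns when the fingers have stopped.
- manip.hold(seconds).
- planner.ik(position, orientation): joint angles nearest the present ones, or None.
- manip.state(): the state.
- imaging.camera(name): name is "scene" or "side" or "wrist"; returns a dict with "frame" (384x512x3 uint8, red, green, blue), "z_map" (384x512 float32, m along the optical axis (not along the pixel's ray), 0 where there is no reading), "mtx" (3x3 intrinsics, pixels), "view" (4x4, takes a point from world to camera coordinates). Camera axes: x right, y down, z forward; pixel columns grow to the right and rows downward; lengths in m; the calibration is good to about 2 mm. The wrist camera is an equidistant fisheye: a pixel r from the principal point sees the ray r / f radians off the axis. A picture is of the moment at which its call begins.
A pose or a line that the arm cannot do raises manip.Unreachable and nothing moves.
- manip.sign_off(): hands the job in; it is judged then, once.
The state is a dict: "time": time; "q": joint angles; "qd": joint speeds; "effort": joint torques, N m; "tool_pos": TCP position; "eef_rot": TCP orientation; "ft_force": force on the tool from outside, world axes, zero at the start; "torque": the same for the moment, N m; "width": finger opening in m; "grip_force": force on a finger pad.
Only numpy, scipy, OpenCV 4.12 (cv2) and the standard library are available. Lean on these libraries where they do the work, as an engineer would, in place of code of your own. Each camera call takes 0.05 s, during which the arm holds its last target. There are 200 camera calls.

### The job

The slow juicer has just been washed: draw its pusher up out of the steel tin, where it stood to drain, and put it down the feed tube until its collar lies flat on the hopper tray, so that nothing can reach the screw; leave the dial off until then. Let go of the pusher, then turn the dial clockwise past the clicks for one and two, all the way round to the sprung third setting, to give it a burst at full speed, and finish while still holding it there: do not let go of the dial, it springs back. Leave the tin, the jar, the measuring cup and the green tub standing where they are.

Things in the scene. Friction and masses are not known exactly. Their poses are not given: they have to be found in the camera images.
- juicer: horizontal slow juicer, fixed: white motor housing, clear drum and grey hopper at one end. Origin on the shelf surface; z up, y along the machine from drum end (-y) to motor end (+y). Housing 130 (x) x 200 (y) x 160 mm high, y -15 to +185 mm; drum (80 mm thick, axis 108 mm up) and nozzle reach y = -168 mm; hopper rim 210 mm up
- throat (a point): centre of the mouth of the feed tube, 200 mm above the shelf, 65 mm from the juicer's origin towards the drum end; same axes as the juicer. A round hole of 41 mm diameter going straight down 55 mm and more, in the floor of the hopper tray (112 x 92 mm, rim 10 mm high). 190 mm from the dial's axis
- dial_grip (a point): point on the dial's vertical axis at grip height, 31 mm above the housing's top (191 mm above the shelf). The dial is a black disc, 56 mm diameter, 8 mm high, with a bar grip 48 mm long, 14 mm thick, 8 to 38 mm above the housing's top. The point turns with it: x along the bar (-x end is the pointer with a white line), z up; when off, parallel to the juicer's axes
- dial (a joint): angle of the dial in rad: 0 = off (a stop), growing as it is turned clockwise seen from above; it clicks and stays at about 0.46 (one) and 0.91 (two); the third setting is the end stop at 1.40, with a return spring of about 0.10 N m: let go, it springs back to two. The two clicks take up to 0.15 N m to pass
- pusher: white plastic pusher of the juicer, 138 mm long, 120 g, standing upright and loose in the tin; origin at the centre of its foot, z along it to the top. Shank 35 mm diameter with a 3 mm chamfer at the foot, from 0 to 55 mm; collar 54 mm diameter from 55 to 61 mm; round handle 26 mm diameter from 61 to 132 mm, rounded on top
- pusher_grip (a point): point on the pusher's axis 105 mm above its foot, in the middle of the bare part of the handle that stands out of the tin
- tin: open round steel tin, loose, 87 mm outer diameter, 80 mm high, wall 3 mm, bottom 3 mm; origin at the centre of its underside. Left or right of the juicer
- jar: glass storage jar with a wire lever lock, loose, 92 mm diameter, 140 mm high; origin at the centre of its underside. On the other side of the juicer from the tin
- measuring_cup: yellow plastic measuring cup with a handle at its +y, loose, 80 mm diameter, 75 mm high; origin at the centre of its underside
- tub: closed green tub, loose, 118 x 158 mm, 83 mm high; origin at the centre of its underside
Mind the look-alikes: they are no part of the job. What is meant by the pusher is not black, and is the smaller of those in its own colour.

How it is judged:
On the way, in this order (a step that is already met when the one before it is completed fails the run):
1. the pusher is drawn up clear of the tin (z of pusher in the frame of tin above 0.082 m and angle between tin's own z axis and vertical below 0.2 rad and value of joint dial below 0.2 rad), for 0.1 s.
2. the pusher stands in the feed tube with its collar on the hopper tray and is let go, the dial still off (horizontal distance between pusher and throat below 0.007 m and z of pusher in the frame of throat below -0.051 m and angle between pusher's own z axis and vertical below 0.08 rad and contact force between the fingers and pusher below 0.1 N and value of joint dial below 0.2 rad), for 0.2 s.
3. the dial is turned to the third setting by the fingers (value of joint dial above 1.22 rad and contact force between the fingers and dial above 0.5 N), for 0.3 s.
At the end, for the whole second after the job is handed in: The fingers still hold the dial on its third setting (beyond 1.22 rad, at rest, in contact with the fingers), while the pusher stands untouched in the feed tube with its collar on the tray (within 4 mm of flush, upright within 0.08 rad) and the tin stands within 40 mm of where it was (all of step 3 and velocity of joint dial between -0.3 and 0.3 rad/s and horizontal distance between pusher and throat below 0.007 m and z of pusher in the frame of throat below -0.051 m and angle between pusher's own z axis and vertical below 0.08 rad and contact force between each of the arm, the fingers and pusher below 0.1 N and angle between tin's own z axis and vertical below 0.1 rad and distance of tin from where it was at the start of the episode below 0.04 m); the arm keeps its last pose, push and grip.
It fails at once if the dial is turned on while the pusher is not in the feed tube (value of joint dial above 0.3 rad and (horizontal distance between pusher and throat above 0.012 m or z of pusher in the frame of throat above -0.04 m)).
It fails at once if the jar is shoved or knocked over (distance of jar from where it was at the start of the episode above 0.03 m or angle between jar's own z axis and vertical above 0.25 rad).
It fails at once if the measuring cup is shoved or knocked over (distance of measuring_cup from where it was at the start of the episode above 0.03 m or angle between measuring_cup's own z axis and vertical above 0.25 rad).
It fails at once if the green tub is shoved or knocked over (distance of tub from where it was at the start of the episode above 0.03 m or angle between tub's own z axis and vertical above 0.25 rad).
It also fails if it takes over 64 s, if anything falls off the work surface, if the arm or the gripper's body presses on something with over 40 N, if the wrist force passes 120 N, or if a joint passes its speed limit or range.

## Working session

There is one attempt and no reset: what is moved stays moved. The work goes in short steps, each a Python script; the robot and the scene stay as the last script left them, time stands still between calls to the robot, and variables do not carry over. Pictures are saved under pics/ and viewed, at most 10 in all, crops included, and the job is handed in when it is done.

```bash
mkdir -p pics; cat > h.py <<'E'
import numpy as np, cv2
from cell import manip, planner, imaging
def snap(n):
    c=imaging.camera(n); np.savez(f'{n}.npz',**c); return c
def pt(c,u,v,z=None):
    K=c['mtx'];V=c['view']; z=c['z_map'][int(v),int(u)] if z is None else z
    p=np.array([(u-K[0,2])/K[0,0]*z,(v-K[1,2])/K[1,1]*z,z,1])
    return (np.linalg.inv(V)@p)[:3]
def cloud(c):
    K=c['mtx'];z=c['z_map'];v,u=np.mgrid[:384,:512]
    P=np.stack([(u-K[0,2])/K[0,0]*z,(v-K[1,2])/K[1,1]*z,z,np.ones_like(z)],-1)
    P=(P@np.linalg.inv(c['view']).T)[...,:3]; P[z==0]=np.nan; return P
E
python3 - <<'E'
from h import *
ims=[]
for n in ['scene','side']:
    c=snap(n); cv2.imwrite(f'pics/{n}.png',cv2.resize(c['frame'][...,::-1],(800,600),interpolation=cv2.INTER_CUBIC))
    print(n,c['mtx'].tolist(),np.linalg.inv(c['view']).round(3).tolist())
s=manip.state();print(s)
E
```

```text
scene [[437.04057464795926, 0.0, 256.73972149910446], [0.0, 437.04057464795926, 195.0526357963463], [0.0, 0.0, 1.0]] [[-0.24, 0.769, -0.592, 1.105], [0.971, 0.18, -0.16, 0.151], [-0.016, -0.613, -0.79, 0.984], [0.0, 0.0, 0.0, 1.0]]
side [[378.9040861936143, 0.0, 256.12642412123427], [0.0, 378.9040861936143, 192.40947507301556], [0.0, 0.0, 1.0]] [[-0.972, -0.161, 0.172, 0.302], [-0.236, 0.64, -0.731, 0.809], [0.008, -0.751, -0.66, 0.875], [0.0, 0.0, 0.0, 1.0]]
{'time': 0.1, 'q': array([ 0.26320054,  0.50177689, -0.42679083,  1.55131593,  0.22080332,
        1.13829278, -0.21028053]), 'qd': array([-0.00039792, -0.00219892,  0.00017198, -0.00071277,  0.00153527,
        0.00057304,  0.00187363]), 'effort': array([-1.10183889e-02, -5.70813632e+01, -5.83865225e+00, -2.81749392e+01,
        1.04482990e-02,  5.56539730e-03, -2.82506340e-05]), 'tool_pos': array([ 6.49374329e-01, -4.95984779e-05,  2.20359584e-01]), 'eef_rot': array([-6.37020442e-04,  7.07089489e-01,  7.07123537e-01, -5.93706789e-04]), 'ft_force': array([ 0.47803783,  0.44504022, -0.1493877 ]), 'torque': array([-0.03621849, -0.01569793, -0.0185597 ]), 'grip_force': 0.0, 'width': 0.08578538231702429}
```

View pics/scene.png

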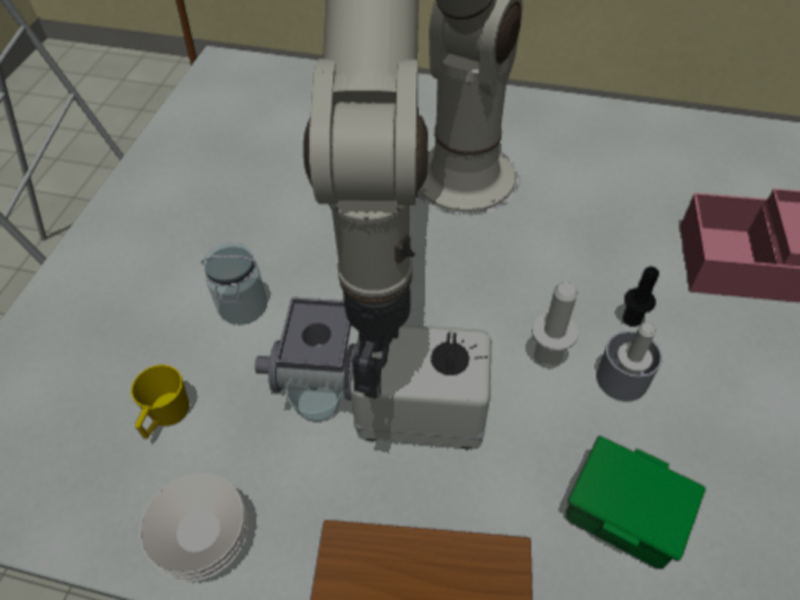

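View pics/side.png

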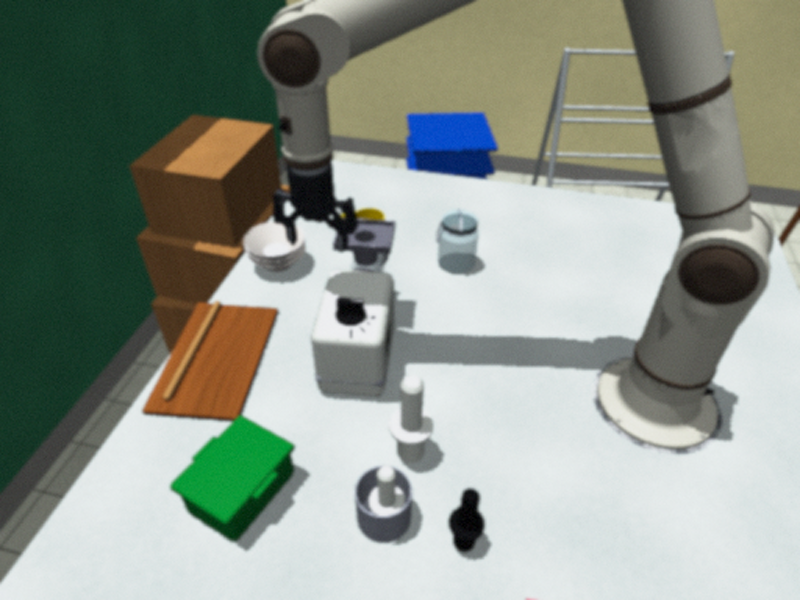

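The scene picture (800×600) shows the tin with the small white pusher at (628,365), pusher top (647,331), the dial at (450,357) and the throat at (317,333). The side picture has the tin at (384,500), pusher top (386,475), dial (350,310) and throat (365,236). The larger white pusher at (560,320) and the black one are the decoys.

```bash
python3 - <<'E'
from h import *
from scipy.optimize import least_squares
C={n:dict(np.load(n+'.npz')) for n in ['scene','side']}
def circ(P):
    f=lambda a:np.hypot(P[:,0]-a[0],P[:,1]-a[1])-a[2]
    r=least_squares(f,[*P[:,:2].mean(0),.03],loss='soft_l1',f_scale=.002); return r.x.round(4)
pix={'scene':dict(ptop=(647,331),dial=(450,357),throat=(317,333),big=(565,290),tin=(628,365)),'side':dict(ptop=(386,475),dial=(350,312),throat=(365,236),big=(411,383))}
cl={n:cloud(c) for n,c in C.items()}
for n in pix:
    for k,(u,v) in pix[n].items(): print(n,k,pt(C[n],u*.64,v*.64).round(3))
A=np.concatenate([cl[n].reshape(-1,3) for n in cl]); col=np.concatenate([C[n]['frame'].reshape(-1,3) for n in cl])
src=np.repeat([0,1],384*512)
t=pt(C['scene'],647*.64,331*.64)
for nm in (0,1):
    m=(src==nm)&(np.hypot(*(A[:,:2]-t[:2]).T)<.07)
    q=A[m]; print(nm,'zhist',np.histogram(q[:,2],np.arange(0,.17,.01))[0], 'max',np.nanmax(q[:,2]))
    h=q[(q[:,2]>.09)&(q[:,2]<.13)]; print(' handle',len(h),circ(h) if len(h)>5 else '', h.mean(0))
    r=q[(q[:,2]>.0745)&(q[:,2]<.0835)]; print(' rim',len(r),circ(r) if len(r)>5 else '')
    # housing top
    d=pt(C['scene'],450*.64,357*.64)
    m=(src==nm)&(abs(A[:,2]-.16)<.006)&(np.hypot(*(A[:,:2]-d[:2]).T)<.2)
    q=A[m]; rect=cv2.minAreaRect(q[:,:2].astype(np.float32)*1000);print(' housing',len(q),q[:,2].mean(),rect)
    m=(src==nm)&(A[:,2]>.178)&(A[:,2]<.205)&(np.hypot(*(A[:,:2]-d[:2]).T)<.045)
    q=A[m]; print(' bar',len(q),cv2.minAreaRect(q[:,:2].astype(np.float32)*1000) if len(q)>4 else '',q[:,2].max() if len(q) else '')
    th=pt(C['scene'],317*.64,333*.64)
    m=(src==nm)&(A[:,2]>.193)&(A[:,2]<.204)&(np.hypot(*(A[:,:2]-th[:2]).T)<.1)
    q=A[m]; print(' tray',len(q),q[:,2].mean(),cv2.minAreaRect(q[:,:2].astype(np.float32)*1000) if len(q)>4 else '')
# crops
def crop(n,u,v,w=40):
    u,v=int(u*.64),int(v*.64);return cv2.resize(C[n]['frame'][v-w:v+w,u-w:u+w,::-1],(390,290) if 0 else (290,290),interpolation=cv2.INTER_NEAREST)
cv2.imwrite('pics/crop.png',np.vstack([np.hstack([crop(n,*pix[n][k]) if k!='ptop' else crop(n,*pix[n][k]) for k in('ptop','dial')]) for n in pix]))
E
```

```text
scene ptop [0.434 0.354 0.138]
scene dial [0.588 0.079 0.197]
scene throat [ 0.576 -0.12   0.174]
scene big [0.424 0.222 0.187]
scene tin [0.448 0.345 0.062]
side ptop [0.426 0.361 0.14 ]
side dial [0.562 0.086 0.177]
side throat [ 0.599 -0.135  0.182]
side big [0.421 0.227 0.187]
0 zhist [502  88  92 113 125 132 354 207  82  30  29  29  29  46  44   0] max 0.1455241984143315
 handle 117 [0.4305 0.3532 0.0125] [0.43976475 0.35051188 0.11001262]
 rim 195 [0.4379 0.3473 0.0413]
 housing 2527 0.159576417506695 ((568.5343627929688, 69.90591430664062), (146.30181884765625, 359.1114501953125), 22.14091682434082)
 bar 142 ((569.8046264648438, 75.33516693115234), (49.16196823120117, 13.826480865478516), 8.419145584106445) 0.20073504394348896
 tray 1313 0.2002468410981056 ((596.8162231445312, -111.39814758300781), (112.83245849609375, 90.541259765625), 7.920116901397705)
1 zhist [554  88 104 122 125 128 356 223  74  25  27  25  26  69  36   0] max 0.14370790514262444
 handle 103 [0.427  0.3544 0.0128] [0.4250063  0.36463016 0.11010674]
 rim 203 [0.4336 0.3497 0.0416]
 housing 1638 0.15894379643790227 ((573.5762939453125, 13.974403381347656), (121.3486557006836, 249.3609619140625), 7.871181011199951)
 bar 140 ((565.908447265625, 78.14813995361328), (46.123809814453125, 15.848262786865234), 8.89301586151123) 0.20167693149986987
 tray 398 0.19932537595596111 ((591.9851684570312, -110.86175537109375), (112.38159942626953, 96.05974578857422), 8.300704002380371)
```

View pics/crop.png

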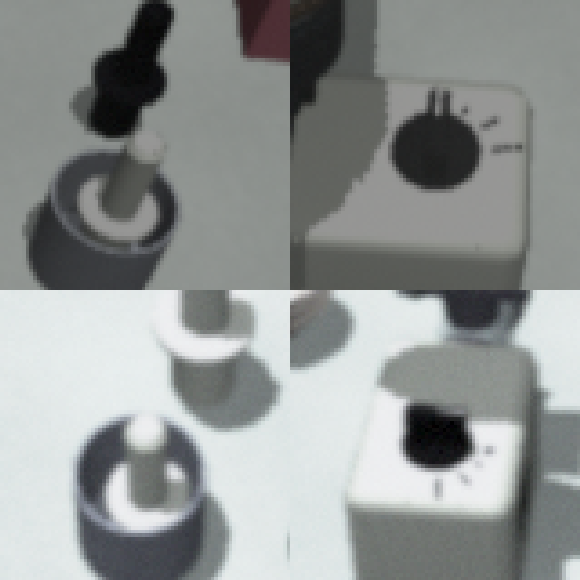

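The crops show the pusher standing upright in the tin with nothing touching the handle, and the dial bar along the juicer's x at off, pointer towards the robot. The two views differ by about 4 mm, so I'll refine with the wrist camera.

```bash
cat >> h.py <<'E'
from scipy.spatial.transform import Rotation as R
from scipy.optimize import least_squares
YAW=np.deg2rad(8.4)
def down(th):  # tool y at angle th in world
    y=np.array([np.cos(th),np.sin(th),0]);z=np.array([0,0,-1.])
    return R.from_matrix(np.c_[np.cross(y,z),y,z]).as_quat()[[3,0,1,2]]
def rays(c):
    K=c['mtx'];v,u=np.mgrid[:384,:512];x=(u-K[0,2])/K[0,0];y=(v-K[1,2])/K[1,1]
    r=np.hypot(x,y)+1e-9; return np.stack([x/r*np.tan(r),y/r*np.tan(r),np.ones_like(r)],-1)
def wcloud(c):
    z=c['z_map'];P=rays(c)*z[...,None];T=np.linalg.inv(c['view']);P=P@T[:3,:3].T+T[:3,3];P[z==0]=np.nan;return P
def wproj(c,p):
    q=c['view']@np.r_[p,1];K=c['mtx'];r=np.hypot(q[0],q[1]);a=np.arctan2(r,q[2])
    return K[0,2]+K[0,0]*a*q[0]/r,K[1,2]+K[1,1]*a*q[1]/r
def circ(P,r0=None):
    P=P[np.isfinite(P).all(1)]
    f=lambda a:np.hypot(P[:,0]-a[0],P[:,1]-a[1])-(a[2] if r0 is None else r0)
    return least_squares(f,[*np.median(P[:,:2],0),.03],loss='soft_l1',f_scale=.001).x.round(4)
E
python3 - <<'E'
from h import *
th=np.pi/2+YAW
for p in [(.43,.354,.111),(.43,.354,.4),(.594,-.111,.40),(.594,-.111,.253),(.568,.077,.197)]: print(p,planner.ik(p,down(th)))
print(planner.ik((.568,.077,.197),down(th-1.45)))
A=cloud(dict(np.load('side.npz'))).reshape(-1,3);
c=dict(np.load('side.npz')); print('black',pt(c,471*.64,497*.64),pt(c,465*.64,525*.64))
ims=[]
for i,p in enumerate([(.60,-.05,.42),(.56,-.01,.42),(.46,.30,.36),(.43,.27,.36)]):
    manip.move_to(p,down(th)); manip.hold(.3); w=imaging.camera('wrist'); np.savez(f'w{i}.npz',**w); ims.append(w['frame'][...,::-1])
    if i==0: print(w['mtx'],np.linalg.inv(w['view']).round(3))
    P=wcloud(w); z=P[...,2]
    for nm,q in dict(throat=(.594,-.111,.2),dial=(.568,.077,.198),push=(.429,.354,.14)).items(): print(i,nm,np.round(wproj(w,q)))
print(manip.state()['time'],manip.state()['tool_pos'])
cv2.imwrite('pics/w.png',cv2.resize(np.vstack([np.hstack(ims[:2]),np.hstack(ims[2:])]),(800,600),interpolation=cv2.INTER_AREA))
E
```

```text
(0.43, 0.354, 0.111) [-0.09582235  0.58775657 -0.83686269  1.86952871  0.54055236  0.92745823
  0.53085123]
(0.43, 0.354, 0.4) [ 0.02019345  0.29679012 -0.95696757  1.52397299  0.24330248  1.44697176
  0.77118411]
(0.594, -0.111, 0.4) [ 0.71230257  0.36275421 -0.78218483  1.41155459  0.25410263  1.47034044
  1.65509362]
(0.594, -0.111, 0.253) [ 0.71895748  0.46331816 -0.78156162  1.62774222  0.34533271  1.19433698
  1.57887204]
(0.568, 0.077, 0.197) [ 0.44551951  0.47817553 -0.81835943  1.76367717  0.39266151  1.07146628
  1.20823236]
[ 0.22949928  0.40368518 -0.52050974  1.77053922  0.23016361  1.0280597
 -0.10867102]
black [0.30429263 0.36520625 0.13858342] [0.30629878 0.37060665 0.07110785]
[[297.31863964   0.         253.41112227]
 [  0.         297.31863964 196.29478117]
 [  0.           0.           1.        ]] [[-0.146  0.954  0.263  0.534]
 [ 0.989  0.14   0.039 -0.059]
 [ 0.     0.265 -0.964  0.571]
 [ 0.     0.     0.     1.   ]]
0 throat [206. 158.]
0 dial [352. 160.]
0 push [488. 109.]
1 throat [174. 184.]
1 dial [319. 184.]
1 push [471. 125.]
2 throat [-14. 229.]
2 dial [ 74. 236.]
2 push [300. 151.]
3 throat [ -0. 249.]
3 dial [ 93. 260.]
3 push [317. 178.]
4.9417 [0.43021288 0.27050627 0.35995035]
```

View pics/w.png

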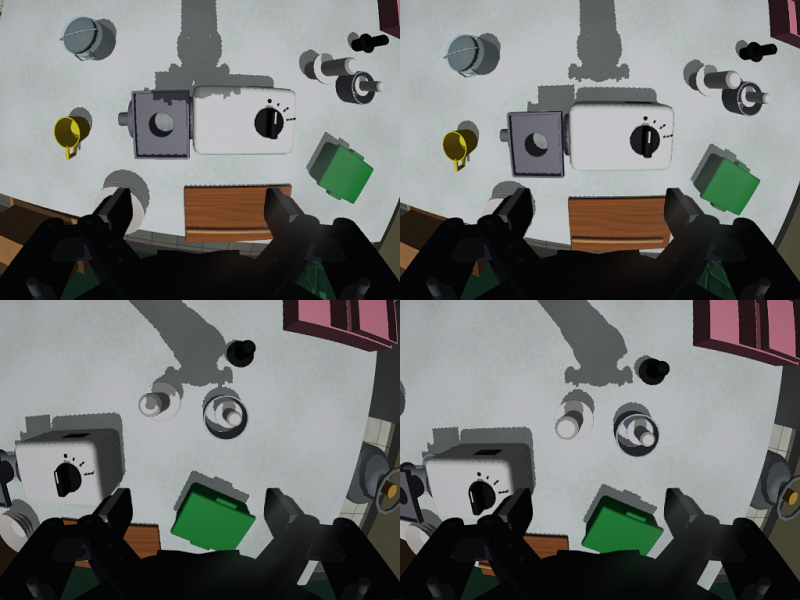

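The wrist tiles show the throat at (162,125) and dial at (268,125) in view 0, and the tin and pusher at (225,415) in view 2, all clear of obstacles. Next I fit them in both pairs of views.

```bash
python3 - <<'E'
from h import *
W=[dict(np.load(f'w{i}.npz')) for i in range(4)]
def onplane(c,uv,z):
    K=c['mtx'];x=(uv[:,0]-K[0,2])/K[0,0];y=(uv[:,1]-K[1,2])/K[1,1];r=np.hypot(x,y)
    d=np.stack([x/r*np.tan(r),y/r*np.tan(r),np.ones_like(r)],-1);T=np.linalg.inv(c['view']);d=d@T[:3,:3].T
    return T[:3,3]+d*((z-T[2,3])/d[:,2])[:,None]
for i in (0,1):
    c=W[i];P=wcloud(c);near=np.hypot(P[...,0]-.594,P[...,1]+.111)
    fl=(abs(P[...,2]-.2)<.007)&(near<.04); print('floor z',np.median(P[fl][:,2]))
    hole=((P[...,2]<.19)&(near<.035)).astype(np.uint8)
    n,l,s,cc=cv2.connectedComponentsWithStats(hole);k=1+np.argmax(s[1:,4])
    ct=max(cv2.findContours((l==k).astype(np.uint8),0,1)[0],key=len)[:,0].astype(float)
    print('hole',s[k],circ(onplane(c,ct,.2)))
    P=P.reshape(-1,3)
    q=P[(P[:,2]>.19)&(P[:,2]<.206)&(np.hypot(P[:,0]-.568,P[:,1]-.077)<.04)]
    print('bar',len(q),np.median(q[:,2]),cv2.minAreaRect((q[:,:2]*1e3).astype(np.float32)))
    q=P[(P[:,2]>.163)&(P[:,2]<.174)&(np.hypot(P[:,0]-.568,P[:,1]-.077)<.045)];print('disc',len(q),np.median(q[:,2]),circ(q))
    q=P[(P[:,2]>.206)&(P[:,2]<.216)&(np.hypot(P[:,0]-.594,P[:,1]+.111)<.1)];print('rim',len(q),cv2.minAreaRect((q[:,:2]*1e3).astype(np.float32)))
for i in (2,3):
    P=wcloud(W[i]).reshape(-1,3);P=P[np.hypot(P[:,0]-.432,P[:,1]-.352)<.055]
    h=P[(P[:,2]>.085)&(P[:,2]<.128)&(np.hypot(P[:,0]-.43,P[:,1]-.354)<.025)];print('handle',len(h),circ(h,.013),'top',np.nanmax(P[:,2]))
    for a,b in((.085,.105),(.108,.128)):
        g=h[(h[:,2]>a)&(h[:,2]<b)];print('  ',len(g),circ(g,.013))
    r=P[(P[:,2]>.076)&(P[:,2]<.084)&(np.hypot(P[:,0]-.434,P[:,1]-.349)>.035)];print('rim',len(r),circ(r))
E
```

```text
floor z 0.1985820813567798
hole [192 144  30  30 724] [ 0.595  -0.1104  0.019 ]
bar 369 0.19623172623531498 ((569.0432739257812, 76.36931610107422), (48.066287994384766, 14.705558776855469), 8.26331901550293)
disc 643 0.16663232704453984 [0.567  0.0783 0.0224]
rim 973 ((595.9896850585938, -111.65177917480469), (111.64036560058594, 92.45528411865234), 8.550272941589355)
floor z 0.19857031582828485
hole [161 170  28  29 635] [ 0.5946 -0.1097  0.0187]
bar 390 0.19623814672303758 ((568.4083251953125, 76.62710571289062), (48.2437744140625, 14.628670692443848), 8.421622276306152)
disc 693 0.16659662773201833 [0.5671 0.0777 0.022 ]
rim 901 ((596.2429809570312, -111.07579040527344), (112.25833892822266, 92.84549713134766), 8.300540924072266)
handle 74 [0.4311 0.3548 0.03  ] top 0.4754862753391624
   30 [0.4152 0.3371 0.03  ]
   38 [0.419  0.3345 0.03  ]
rim 376 [0.4372 0.3495 0.0415]
handle 137 [0.417  0.3362 0.03  ] top 0.4754440356914054
   60 [0.4184 0.3352 0.03  ]
   71 [0.416 0.337 0.03 ]
rim 364 [0.4371 0.3494 0.0416]
```

```bash
python3 - <<'E'
from h import *
th=np.pi/2+YAW; x,y=.430,.355
manip.move_to((x,y,.25),down(th))
print(manip.servo_line((x,y,.111),rate=.1,max_force=10), manip.state()['tool_pos'])
manip.grip(.015); s=manip.state(); print('grip',s['width'],s['grip_force'],s['tool_pos'])
manip.servo_line((x,y,.38),rate=.12); manip.hold(.3)
s=manip.state(); print(s['time'],s['width'],s['grip_force'],s['ft_force'])
tx,ty=.5948,-.1106
manip.servo_line((tx,ty,.38),rate=.2); manip.hold(.4)
s=manip.state(); print(s['time'],s['tool_pos'],s['width'])
ims=[]
for n in('scene','side','wrist'):
    c=snap(n); ims.append(c)
    P=(wcloud if n=='wrist' else cloud)(c).reshape(-1,3)
    P=P[np.hypot(P[:,0]-tx,P[:,1]-ty)<.04]
    for a,b in((.255,.27),(.275,.29),(.295,.315),(.32,.325)):
        q=P[(P[:,2]>a)&(P[:,2]<b)&(np.hypot(P[:,0]-tx,P[:,1]-ty)<.03)]
        print(n,a,len(q),circ(q) if len(q)>8 else '',q[:,2].min() if len(q) else '')
cv2.imwrite('pics/carry.png',np.hstack([cv2.resize(c['frame'][...,::-1],(400,300)) for c in ims[:2]]))
E
```

```text
False [0.43039773 0.35539326 0.11166304]
grip 0.02346727976109187 59.002317013219 [0.43028194 0.35519538 0.11141896]
10.3917 0.02305239301284524 58.853440806269646 [ 0.17219341 -0.62980795 -1.40294644]
13.4083 [ 0.59477214 -0.11056663  0.38001187] 0.023289329993635248
scene 0.255 0  
scene 0.275 68 [ 0.5955 -0.1118  0.0171] 0.27577710706679137
scene 0.295 106 [ 0.5951 -0.1117  0.0174] 0.2950753235908449
scene 0.32 0  
side 0.255 0  
side 0.275 51 [ 0.5911 -0.1098  0.0166] 0.2751510496037327
side 0.295 78 [ 0.5915 -0.1104  0.0168] 0.29507702959737947
side 0.32 1  0.32173197390784325
wrist 0.255 0  
wrist 0.275 7  0.2753530902169091
wrist 0.295 0  
wrist 0.32 0
```

View pics/carry.png

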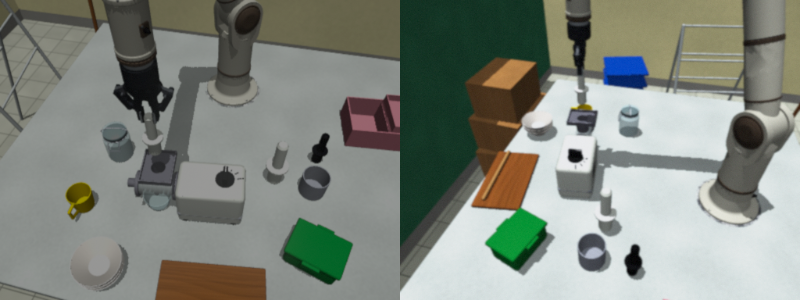

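The pusher hangs upright in the gripper, directly over the throat, and the tin, now empty, is still standing. Inserting now.

```bash
python3 - <<'E'
from h import *
tx,ty=.5948,-.1106
print(manip.servo_line((tx,ty,.31),rate=.1),manip.servo_line((tx,ty,.247),rate=.04,max_force=10))
s=manip.state(); print(s['time'],s['tool_pos'],s['ft_force'],s['width'])
E
```

```text
False True
15.6833 [ 0.59465878 -0.11073678  0.2534379 ] [-1.12749658 -0.05516785  5.32684233] 0.023306037096387695
```

```bash
python3 - <<'E'
from h import *
tx,ty=.5948,-.1106
manip.grip(.06); manip.hold(.2); manip.servo_line((tx,ty,.40),rate=.15)
for n in('scene','side'):
    c=snap(n);P=cloud(c).reshape(-1,3);P=P[np.hypot(P[:,0]-tx,P[:,1]-ty)<.03]
    print(n,'top',np.nanmax(P[P[:,2]<.32][:,2]))
    for a,b in((.203,.209),(.225,.245),(.25,.27)):
        q=P[(P[:,2]>a)&(P[:,2]<b)];print(len(q),circ(q) if len(q)>8 else '')
th=np.pi/2+YAW; p=(.5677,.0772)
print(manip.state()['time'],planner.ik((*p,.196),down(th)),planner.ik((*p,.196),down(th-1.45)))
manip.move_to((*p,.30),down(th)); manip.hold(.2)
c=snap('wrist');s=manip.state();print(s['time'],s['width'],s['tool_pos'])
d=snap('side')
cv2.imwrite('pics/rel.png',np.hstack([cv2.resize(k['frame'][...,::-1],(400,300)) for k in(d,c)]))
E
```

```text
scene top 0.28573913081614855
248 [ 0.595  -0.1121  0.0219]
66 [ 0.5952 -0.1118  0.0127]
75 [ 0.5952 -0.1122  0.0128]
side top 0.28424960819891054
96 [ 0.5918 -0.1112  0.021 ]
46 [ 0.5909 -0.1127  0.0139]
50 [ 0.5911 -0.1115  0.0132]
17.5583 [ 0.51494365  0.51811778 -0.92434777  1.76326417  0.46112511  1.09394703
  1.15254457] [ 0.34541713  0.43782616 -0.67669375  1.76835356  0.31199459  1.04502529
 -0.17656661]
18.675 0.06013889086581051 [0.5685506  0.0755798  0.30041688]
```

View pics/rel.png

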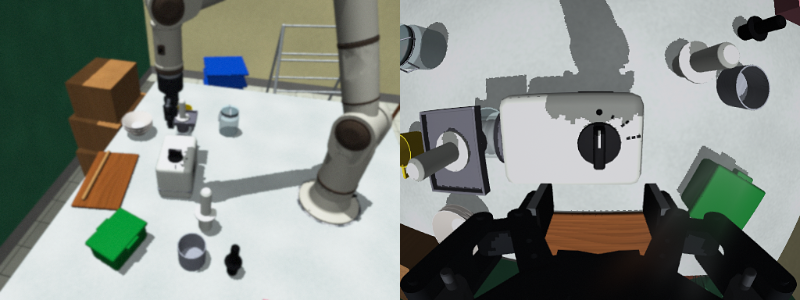

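The pusher is seated: its top is at 0.284 m against 0.283 expected, and the collar is flat on the tray. The gripper sits above the dial and is aligned with the bar.

```bash
python3 - <<'E'
from h import *
th=np.pi/2+YAW; p=(.5677,.0772)
print(manip.servo_line((*p,.196),down(th),rate=.08,max_force=8))
manip.grip(.005); s=manip.state(); print(s['time'],s['width'],s['grip_force'],s['tool_pos'],s['ft_force'],s['torque'])
for a in np.arange(.1,1.401,.1):
    manip.move_to((*p,.196),down(th-a)); s=manip.state(); print(round(a,2),s['time'],s['tool_pos'].round(4),s['ft_force'].round(1),s['torque'].round(2),round(s['width'],4))
manip.hold(.4); s=manip.state(); print(s['torque'],s['ft_force'],s['qd'].round(3))
c=snap('wrist');d=snap('scene')
cv2.imwrite('pics/dial.png',np.hstack([cv2.resize(k['frame'][...,::-1],(400,300)) for k in(d,c)]))
E
```

```text
False
20.7417 0.004852261557663533 0.0 [0.56770726 0.07719714 0.1960031 ] [ 0.10577014 -0.07353001  0.08359353] [ 0.00713767  0.00726996 -0.02256958]
0.1 20.9917 [0.5677 0.0772 0.1961] [-0.1 -0.2  0.2] [-0.05  0.04  0.  ] 0.0051
0.2 21.2417 [0.5677 0.0772 0.1961] [-0.4  0.  -1. ] [-0.01 -0.03 -0.01] 0.0048
0.3 21.4917 [0.5677 0.0772 0.196 ] [0.4 0.7 0.8] [-0.01 -0.01  0.02] 0.0047
0.4 21.7417 [0.5677 0.0772 0.196 ] [-0.   0.2 -0.2] [ 0.01 -0.03  0.04] 0.0047
0.5 21.9917 [0.5677 0.0772 0.196 ] [ 0.6  0.1 -0.6] [-0.01 -0.   -0.  ] 0.0052
0.6 22.2417 [0.5677 0.0772 0.196 ] [ 0.2 -0.3 -0.2] [ 0.01 -0.01  0.01] 0.0053
0.7 22.4917 [0.5677 0.0772 0.196 ] [0.3 1.1 1.3] [-0.    0.05 -0.02] 0.005
0.8 22.7417 [0.5677 0.0772 0.196 ] [-0.5  0.1  0.6] [-0.02  0.    0.01] 0.0047
0.9 22.9917 [0.5677 0.0772 0.196 ] [-0.3 -0.3  0.3] [-0.04  0.01 -0.03] 0.005
1.0 23.2417 [0.5677 0.0772 0.196 ] [ 0.9 -0.1 -0.1] [ 0.01 -0.01 -0.01] 0.005
1.1 23.4917 [0.5677 0.0772 0.196 ] [ 0.3  0.7 -0.3] [ 0.02 -0.    0.04] 0.0047
1.2 23.7417 [0.5677 0.0772 0.196 ] [-0.9  0.7 -1.4] [ 0.03  0.   -0.04] 0.0047
1.3 23.9917 [0.5677 0.0772 0.196 ] [ 0.2 -0.6  0.1] [-0.04  0.02 -0.04] 0.005
1.4 24.2417 [0.5677 0.0772 0.196 ] [ 0.2 -0.1  0.4] [ 0.03 -0.01  0.01] 0.0051
[-0.00856112 -0.01731148  0.01444012] [ 0.33900159 -0.29997142 -0.16903088] [ 0.    -0.001  0.002  0.001  0.    -0.001 -0.004]
```

View pics/dial.png

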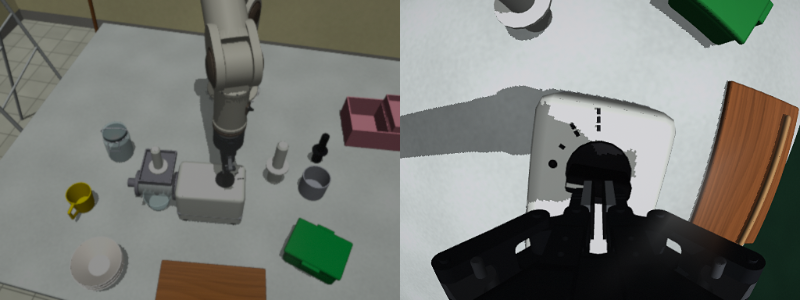

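The width of 5 mm with zero grip force shows the fingers closed on nothing. In the wrist tile, the dial's white line is still to the left at (573,186). I'll check the geometry before moving.

```bash
python3 - <<'E'
from h import *
c=dict(np.load('wrist.npz'));s=manip.state();print(s['tool_pos'],s['eef_rot'],s['width'])
im=c['frame'][...,::-1].copy()
u0,v0=wproj(c,s['tool_pos']);print('tcp px',u0,v0,'tip',wproj(c,s['tool_pos']-[0,0,.022]))
P=wcloud(c);q=P.reshape(-1,3)
for a,b in((.163,.172),(.19,.2),(.2,.206)):
    g=q[(q[:,2]>a)&(q[:,2]<b)&(np.hypot(q[:,0]-.5677,q[:,1]-.0772)<.05)];print(a,len(g),cv2.minAreaRect((g[:,:2]*1e3).astype(np.float32)) if len(g)>3 else '')
a=cv2.resize(im[160:340,180:340],(480,540),interpolation=cv2.INTER_CUBIC)
f=dict(np.load('scene.npz'))['frame'][...,::-1]
b=cv2.resize(f[190:290,240:340],(310,310),interpolation=cv2.INTER_CUBIC)
o=np.zeros((540,790,3),np.uint8);o[:,:480]=a;o[:310,480:]=b
cv2.imwrite('pics/zoom.png',o)
E
```

```text
[0.56769285 0.07718457 0.19599092] [-8.21253674e-06  5.86275572e-01  8.10111692e-01 -1.17580379e-05] 0.005021915896570676
tcp px 251.66970535054867 241.1039250596328 tip (np.float64(251.8696527524728), np.float64(226.75531970140833))
0.163 2444 ((568.06689453125, 81.09858703613281), (48.95887756347656, 49.62397384643555), 61.958560943603516)
0.19 1139 ((568.5543212890625, 77.48745727539062), (48.176841735839844, 13.68173885345459), 8.633679389953613)
0.2 0
```

View pics/zoom.png

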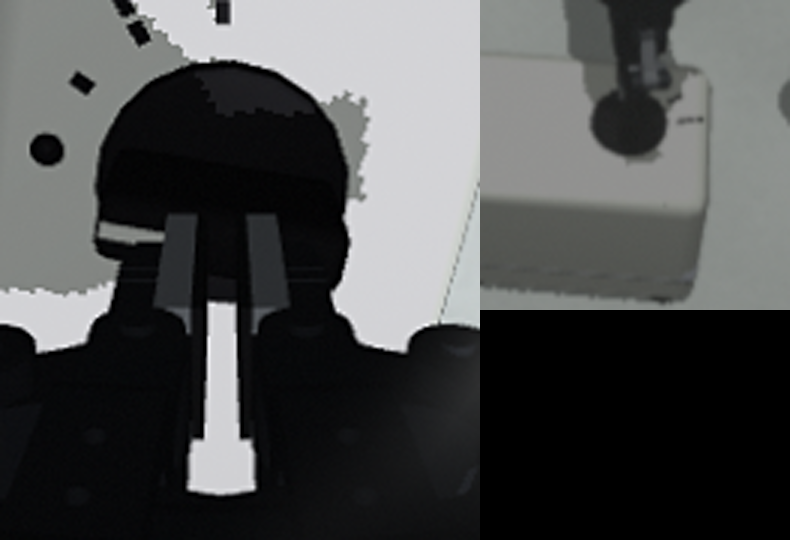

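The bar is still at 8.6° (off), so the fingers passed over it. I'll measure the fingertip height from the depth map.

```bash
python3 - <<'E'
from h import *
c=dict(np.load('wrist.npz'));P=wcloud(c)
for v in range(226,266,4): print(v,[P[v,u].round(3).tolist() for u in (238,241,250,268)])
s=manip.state();print(s['time'],s['q'].round(3))
E
```

```text
226 [[0.558, 0.082, 0.192], [0.56, 0.082, 0.192], [0.565, 0.084, 0.191], [0.575, 0.085, 0.185]]
230 [[0.559, 0.081, 0.196], [0.56, 0.081, 0.195], [0.565, 0.083, 0.194], [0.575, 0.085, 0.191]]
234 [[0.558, 0.086, 0.212], [0.559, 0.086, 0.212], [0.565, 0.081, 0.197], [0.572, 0.09, 0.213]]
238 [[0.558, 0.086, 0.219], [0.559, 0.087, 0.219], [0.566, 0.079, 0.198], [0.572, 0.09, 0.218]]
242 [[0.558, 0.086, 0.223], [0.56, 0.087, 0.223], [0.567, 0.076, 0.196], [0.571, 0.09, 0.222]]
246 [[0.559, 0.086, 0.227], [0.56, 0.087, 0.227], [0.568, 0.074, 0.197], [0.571, 0.09, 0.227]]
250 [[0.559, 0.086, 0.231], [0.56, 0.086, 0.23], [0.568, 0.072, 0.197], [0.571, 0.09, 0.231]]
254 [[0.559, 0.086, 0.234], [0.56, 0.086, 0.234], [0.573, 0.055, 0.167], [0.571, 0.09, 0.234]]
258 [[0.559, 0.086, 0.239], [0.56, 0.087, 0.238], [0.574, 0.052, 0.167], [0.571, 0.09, 0.238]]
262 [[0.559, 0.086, 0.241], [0.56, 0.087, 0.242], [0.577, 0.045, 0.158], [0.571, 0.089, 0.24]]
24.7417 [ 0.305  0.425 -0.621  1.77   0.282  1.037 -0.102]
```

The tips are really at z≈0.211 with the TCP reading 0.196, about 37 mm higher than the nominal offset gives. The 23 mm grip on the 26 mm handle fits that: I held the pusher by its rounded top. I'll go back to the off orientation and descend 36 mm lower, with a force guard.

```bash
python3 - <<'E'
from h import *
th=np.pi/2+YAW; p=(.5677,.0772)
manip.servo_line((*p,.25),rate=.15); manip.grip(.05); manip.move_to((*p,.25),down(th)); manip.hold(.2)
print(manip.servo_line((*p,.161),down(th),rate=.06,max_force=6),manip.state()['tool_pos'])
manip.grip(.005); s=manip.state(); print(s['time'],s['width'],s['grip_force'],s['tool_pos'],s['ft_force'],s['torque'])
c=snap('wrist');P=wcloud(c).reshape(-1,3)
g=P[(P[:,2]>.19)&(P[:,2]<.2)&(np.hypot(P[:,0]-.5677,P[:,1]-.0772)<.05)];print(len(g),cv2.minAreaRect((g[:,:2]*1e3).astype(np.float32)))
E
```

```text
False [0.5679933  0.07726484 0.16140985]
29.175 0.013174891548352238 60.594656467437744 [0.5679312  0.07644433 0.16139446] [-1.97408672 -2.84792881  5.49580747] [-0.45503309  0.29376914 -0.09693028]
3357 ((568.30224609375, 76.62545776367188), (38.327392578125, 41.73041915893555), 57.045589447021484)
```

Width 13.2 mm at 60 N: the bar is gripped. Turning now.

```bash
python3 - <<'E'
from h import *
th=np.pi/2+YAW; p=(.5677,.0772)
for a in [*np.arange(.1,1.35,.1),1.38,1.43]:
    manip.move_to((*p,.161),down(th-a)); s=manip.state(); print(round(a,2),round(s['time'],2),s['tool_pos'].round(4),s['ft_force'].round(1),s['torque'].round(2),round(s['width'],4),round(s['grip_force'],1))
manip.hold(.6); s=manip.state(); print(s['torque'],s['ft_force'],s['qd'].round(3),s['width'],s['grip_force'])
c=snap('wrist');d=snap('scene')
for n in('scene','side'):
    k=snap(n);P=cloud(k).reshape(-1,3);P=P[np.hypot(P[:,0]-.5948,P[:,1]+.1106)<.03]
    q=P[(P[:,2]>.225)&(P[:,2]<.27)];print(n,np.nanmax(P[P[:,2]<.31][:,2]),len(q),circ(q) if len(q)>8 else '')
cv2.imwrite('pics/dial2.png',np.hstack([cv2.resize(k['frame'][...,::-1],(400,300)) for k in(d,c)]))
E
```

```text
0.1 29.48 [0.568  0.0765 0.1614] [-1.1 -4.1  6. ] [-0.66  0.32 -0.  ] 0.0131 60.8
0.2 29.73 [0.568  0.0765 0.1614] [-1.9 -3.3  6.8] [-0.69  0.34  0.04] 0.0129 60.9
0.3 29.98 [0.568  0.0765 0.1614] [-1.2 -3.5  6.2] [-0.67  0.37 -0.02] 0.0132 60.9
0.4 30.23 [0.568  0.0765 0.1614] [-1.5 -4.3  5.8] [-0.66  0.34 -0.04] 0.013 60.9
0.5 30.48 [0.568  0.0765 0.1614] [-1.3 -4.   6.8] [-0.66  0.3   0.08] 0.0131 60.9
0.6 30.73 [0.568  0.0765 0.1614] [-1.9 -3.   6. ] [-0.71  0.29  0.14] 0.0128 60.9
0.7 30.98 [0.568  0.0766 0.1614] [-0.1 -3.7  5.9] [-0.69  0.29  0.06] 0.0131 60.9
0.8 31.23 [0.568  0.0766 0.1614] [-1.2 -3.3  6.6] [-0.67  0.27 -0.04] 0.0129 60.9
0.9 31.48 [0.5681 0.0766 0.1614] [-0.5 -3.8  6. ] [-0.67  0.16 -0.03] 0.013 60.9
1.0 31.73 [0.5681 0.0766 0.1614] [-2.  -3.5  6. ] [-0.68  0.18  0.07] 0.0127 60.9
1.1 31.98 [0.5681 0.0766 0.1614] [-1.  -3.1  6.4] [-0.72  0.21  0.07] 0.0134 60.9
1.2 32.23 [0.5681 0.0766 0.1614] [-1.6 -4.6  6.4] [-0.66  0.2   0.05] 0.0129 60.9
1.3 32.48 [0.5682 0.0766 0.1614] [-1.4 -3.9  5.3] [-0.76  0.15  0.06] 0.0125 60.9
1.38 32.73 [0.5682 0.0766 0.1614] [-0.7 -2.6  6.2] [-0.69  0.15  0.04] 0.0133 60.9
1.43 32.98 [0.5682 0.0766 0.1614] [-1.3 -4.1  6.1] [-0.89  0.13  0.95] 0.0127 62.1
[-0.8198943   0.1387921   0.93084213] [-1.69167953 -3.66332165  5.37706073] [-0.002 -0.002  0.    -0.001 -0.001  0.001  0.   ] 0.012980704247058935 62.06521153450012
scene 0.2862150094032626 159 [ 0.5949 -0.1121  0.0129]
side 0.282276682180129 16 [-39.7514   6.4568  40.8612]
```

View pics/dial2.png

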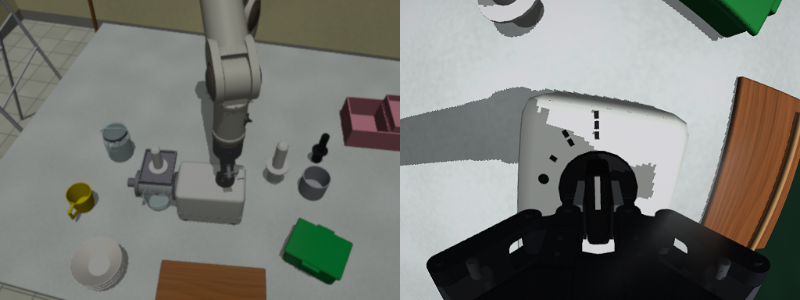

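The dial's white line, at (598,190), points at the triple mark. The torque jump to 0.95 N m shows it is against the end stop. The pusher is still seated and everything else is standing.

```bash
python3 -c "
from h import *
print(manip.sign_off(),manip.state()['time'])"
```

```text
the job is handed in; nothing more can be done
the job is handed in; nothing more can be done
```

The job is handed in: the pusher is seated in the feed tube with its collar on the tray, the gripper is still holding the dial against its third-setting stop, and the tin, jar, cup and tub were not disturbed; the judge's verdict was not shown.

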